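Shift the labelling turntable into third and start it

ROBOT

A 7-joint arm with a two-finger parallel gripper is mounted at the origin on a cart in front of the work surface, level with it; the furniture and walls round the work are solid. World frame = base frame: x ahead of the robot, y to its left, z up, the work surface at z = 0. Lengths are in m, angles in rad, forces in N, time in s.
With the tool pointing down it reaches from about 0.4 to 0.85 m from the base axis. Payload 10.4 kg.
Tool frame: the origin (TCP) lies between the finger pads, 19 mm behind the fingertips; this is the grasp point; z points along the fingers, y is the line along which they close (so a half turn about z gives the same grasp; the last joint's range is limited). The gripper opens to 85 mm and grips with 20 to 120 N. Pads are 22 mm wide; open, the fingers measure 114 mm over their backs; the gripper's body (76 mm by 85 mm) begins 54 mm behind the grasp point. The pads swing forward as they close: fully open they stand 13 mm farther back than shut.
Start: joints at [1.162, 0.332, -0.065, 1.46, 0.022, 1.35, -0.088], TCP at [0.235, -0.579, 0.25] pointing down, gripper open.
Joint ranges: [-2.6, 2.6], [-0.5, 2.12], [-1.47, 1.34], [0.16, 2.42], [-1.27, 4.41], [0.06, 2.06], [-2.6, 2.6]. Speed limits (rad/s): [2.22, 2.22, 2.79, 2.79, 3.14, 3.14, 3.14].

INTERFACE

Orientations are given as a rotation vector (axis times angle).
In Python, from station import manip, eyes, ticket gives the robot as it stands. The module is installed in compiled form; this text tells all that it offers.
- The arm moves only by the tool step_arm, never from a script. Its argument "commands" is a list that holds one entry, the list of rows, each a list of 4 numbers: the shift along the tool's x, y, z in mm, then the turn about the tool's z in degrees. A call has exactly 10 rows; each row shifts and turns the commanded pose from where the row before left it, along the tool's axes as they then stand; what a row does not reach is not made up. A row lasts 1/8 s, in which the tool goes at most 62.5 mm and 10.7 degrees, less where a joint would pass 70% of its speed; a pose out of reach is approached as far as the arm can. A call is refused whole if a number of a shift passes 62.5 or a number of a turn 10.7, either way. A call with a gripper value outside its range is refused whole. "grip" is the finger opening in mm, from 0 to 85.4, set as the call begins (left out, the last holds). The fingers move at their own pace and stop on an object; the grip force is fixed at half the most. Time passes only in rows, so rows that do not move let the fingers close, or fill a call up. It gives the time, the measured TCP pose, the force, the opening and the grip force at its end, in the units of the state.
- manip.get_obs(): the state, without advancing time (a new reading comes with each control period).
- eyes.get_image(name): name is "side" or "top" or "wrist"; returns the picture (480x640x3 uint8, red, green, blue); there is no depth.
- eyes.camera_params(name): a dict with "fovy" (degrees; the focal length in pixels is half the picture's height over the tangent of half this angle, whatever the lens; pixels are square), "cx", "cy" (the principal point, pixels), "position" and "rotation" of the camera in the world. Camera axes: x right, y down, z forward; pixel columns grow to the right and rows downward; lengths in m; the calibration is good to about 2 mm. A picture is of the moment at which its call begins: read the wrist's pose just before it. camera_params takes no time and is no camera call; for the wrist camera it gives the pose at the moment of the call.
- ticket.job_done(): hands the job in; it is judged then, once.
The state is a dict: "time": time; "joint_positions": joint angles; "joint_vel": joint speeds; "joint_torque": joint torques, N m; "tool_pos": TCP position; "ee_rot": TCP orientation; "wrist_force": force on the tool from outside, world axes, zero at the start; "torque": the same for the moment, N m; "opening": finger opening in m; "finger_force": force on a finger pad.
Only numpy, scipy, OpenCV 4.12 (cv2) and the standard library are available. Lean on these libraries where they do the work, as an engineer would, in place of code of your own. Each camera call takes 0.05 s, during which the arm holds its last target. There are 200 camera calls.

TASK

Put the jar-labelling machine in third gear and start it: with the fingertips or the outside of the fingers, push the gear lever by its knob through the H-shaped gate - out of the left lane into neutral, across to the right, then forward until it is fully home in the third slot (far right, three red dots) - and after that press the green start button all the way down and let it spring back. Only push the lever from outside, never take its knob between the fingers, do not press the button in any other gear, and leave the jars and everything else standing where they are.

Things in the scene. Friction and masses are not known exactly. Their poses are not given: they have to be found in the camera images.
- machine: fixed labelling machine: blue base 240 (x) x 300 (y) x 40 high. Origin: centre of its underside, on the table; x forward (away from the robot), y left, z up. Mm in this frame: grey gearbox 110 x 90 centred at (20, 75), 126 high; turntable of 104 diameter at (50, -72), top at 52; green button at (-50, -75); label roll and posts at the back right, x 80 to 132, y -150 to 10, up to 168 high
- gate: steel gate plate on the gearbox, 110 x 90 x 6, axes as the machine, origin at machine (20, 75, 120), centre of its underside. H cut-out: two fore-aft lanes 16 wide, centred at y = +16 and -16, ends at x = +-33, joined by a cross channel 20 wide at x = 0 (neutral). Slots: first = left forward (1 dot), second = left back (2), third = right forward (3 red dots), fourth = right back (4)
- shift_cross (a joint): sideways lean of the gear lever (steel stem of 10 diameter, pivot at machine (20, 75, 50)), rad: 0 = middle, positive = to the machine's right (-y). About -0.22 in the left lane, where it starts, +0.22 in the right lane (play 0.04); stops at 0.245 either way
- shift_fore (a joint): fore-and-aft lean of the gear lever, rad: 0 = upright, in neutral (it can cross when within about 0.06 of 0); positive = forward (machine +x). Stops: 0.35 fully forward, -0.35 fully back. Starts anywhere between. The lever stays where it is left; about 2.5 N at the knob moves it
- lever_knob (a point): centre of the black ball knob, 36 diameter, on the lever 130 from the pivot: at machine (20 + 130 sin(fore), 75 - 130 sin(cross) cos(fore), 50 + 130 cos(cross) cos(fore)), 169 to 180 above the table; z axis along the stem, upwards
- third_slot (a point): point in the third slot of the gate plate where the stem stands when fully home, at the plate's upper surface (height 126): 27 forward and 16 right of the gate centre; axes as the machine
- start (a joint): green start button, downward travel in m: 0 = up, 0.006 = fully down; springs back, about 5 N for full travel
- start_top (a point): centre of the top of the green start button, 30 diameter, 62 above the table when up; z up
- set_jar: small glass honey jar with an olive lid, 63 diameter x 75 high, standing loose on the turntable of the machine; origin at the centre of its underside
- wait_jar_a: same kind of jar (63 x 75), on the table to the left of the machine; origin at the centre of its underside
- wait_jar_b: same kind of jar (63 x 75), on the table to the left of the machine, nearer the robot; origin at the centre of its underside
- masking_tape: pale roll of tape lying flat, 104 diameter x 25 high, left on the table; origin under its centre
- blue_marker: marker pen lying on the table, 17 x 135 x 16, left; origin under its centre
- pad: brown spiral notepad lying flat, 210 x 152 x 13, right on the table; origin under its centre
- stamp: stamp with a dark red-brown wooden handle, 43 x 54 x 83 high, standing to the right of the machine; origin under its centre
- black_tape: black roll of tape lying flat, 53 diameter x 19 high, right; origin under its centre

How it is judged:
On the way, in this order (a step that is already met when the one before it is completed fails the run):
1. The lever is across in the right lane, not yet forward in the third slot (value of joint shift_cross above 0.15 rad and value of joint shift_fore below 0.24 rad), for 0.05 s.
2. The lever is fully home in the third slot (value of joint shift_cross above 0.15 rad and value of joint shift_fore above 0.28 rad), for 0.2 s.
3. The start button is pressed down by at least 4.5 mm with the lever in third (all of step 2 and value of joint start above 0.0045 m), for 0.05 s.
At the end, for the whole second after the job is handed in: The lever rests in the third slot (sideways lean above 0.15 rad to the right, forward lean above 0.28 of 0.35 rad), the start button has sprung back (less than 2 mm down), and every jar and bystander is upright and within 25 mm of where it stood (all of step 2 and value of joint start below 0.002 m and not (distance of set_jar from where it was at the start of the episode above 0.025 m or angle between set_jar's own z axis and vertical above 0.4 rad) and not (distance of wait_jar_a from where it was at the start of the episode above 0.025 m or angle between wait_jar_a's own z axis and vertical above 0.4 rad) and not (distance of wait_jar_b from where it was at the start of the episode above 0.025 m or angle between wait_jar_b's own z axis and vertical above 0.4 rad) and not (distance of masking_tape from where it was at the start of the episode above 0.025 m or angle between masking_tape's own z axis and vertical above 0.4 rad) and not (distance of blue_marker from where it was at the start of the episode above 0.025 m or angle between blue_marker's own z axis and vertical above 0.4 rad) and not (distance of pad from where it was at the start of the episode above 0.025 m or angle between pad's own z axis and vertical above 0.4 rad) and not (distance of stamp from where it was at the start of the episode above 0.025 m or angle between stamp's own z axis and vertical above 0.4 rad) and not (distance of black_tape from where it was at the start of the episode above 0.025 m or angle between black_tape's own z axis and vertical above 0.4 rad)); the robot touches nothing.
It fails at once if The lever's knob is taken between the fingers instead of being pushed from outside (tool centre point within 18 mm of the knob's centre sideways, and within 30 mm along the stem) (horizontal distance between the grasp point and lever_knob below 0.018 m and z of the grasp point in the frame of lever_knob between -0.03 and 0.03 m).
It fails at once if The start button is pressed by more than 3 mm while the lever is not home in the third slot (value of joint start above 0.003 m and not (value of joint shift_cross above 0.15 rad and value of joint shift_fore above 0.28 rad)).
It fails at once if One of the three jars is moved more than 25 mm, lifted or tipped ((distance of set_jar from where it was at the start of the episode above 0.025 m or angle between set_jar's own z axis and vertical above 0.4 rad) or (distance of wait_jar_a from where it was at the start of the episode above 0.025 m or angle between wait_jar_a's own z axis and vertical above 0.4 rad) or (distance of wait_jar_b from where it was at the start of the episode above 0.025 m or angle between wait_jar_b's own z axis and vertical above 0.4 rad)).
It fails at once if The tape, marker, notepad or stamp is moved more than 25 mm, lifted or tipped ((distance of masking_tape from where it was at the start of the episode above 0.025 m or angle between masking_tape's own z axis and vertical above 0.4 rad) or (distance of blue_marker from where it was at the start of the episode above 0.025 m or angle between blue_marker's own z axis and vertical above 0.4 rad) or (distance of pad from where it was at the start of the episode above 0.025 m or angle between pad's own z axis and vertical above 0.4 rad) or (distance of stamp from where it was at the start of the episode above 0.025 m or angle between stamp's own z axis and vertical above 0.4 rad) or (distance of black_tape from where it was at the start of the episode above 0.025 m or angle between black_tape's own z axis and vertical above 0.4 rad)).
It also fails if it takes over 51 s, if anything falls off the work surface, if the arm or the gripper's body presses on something with over 40 N, if the wrist force passes 120 N, or if a joint passes its speed limit or range.

## Working session

There is one attempt and no reset: what is moved stays moved. The work goes in short steps, Python scripts to look and compute and a tool call to move; the robot and the scene stay as the last step left them, time stands still between calls to the robot, and variables do not carry over. Pictures are saved under pics/ and viewed, at most 10 in all, crops included, and the job is handed in when it is done.

Besides the shell and the picture viewer there is one more tool, called after "Emit:" as name(argument=value, ...), one argument or row to a line, values as JSON. step_arm: Moves the arm, as the interface text tells. Its arguments: {"type":"object","properties":{"commands":{"type":"array","items":{"type":"array","items":{"type":"array","items":{"type":"number"}}}},"grip":{"type":"number"}},"required":["commands"]}

```bash
mkdir -p pics; python3 - <<'E'
from station import manip, eyes
import cv2
o=manip.get_obs();print(o['tool_pos'],o['ee_rot'],o['time'],o['opening'])
for n in("top","side"):
    im=eyes.get_image(n);cv2.imwrite(f"pics/{n}0.png",im[:,:,::-1]);print(n,eyes.camera_params(n))
E
```

```text
[ 0.23501184 -0.57873367  0.24920365] [-3.08194719e+00 -6.01878025e-01  5.64796291e-04] 0.0 0.08543569874056799
top {'fovy': 50.17291017854703, 'cx': 325.0301580366837, 'cy': 239.26551950138943, 'position': array([ 0.43017668, -0.03219797,  1.570992  ]), 'rotation': array([-2.16587454,  2.17386027, -0.06044345])}
side {'fovy': 45.962560418952954, 'cx': 321.25259114350416, 'cy': 240.62816852776442, 'position': array([ 0.10259001, -1.18189751,  0.92348711]), 'rotation': array([-2.11682274,  0.36541874, -0.22466607])}
```

View pics/top0.png

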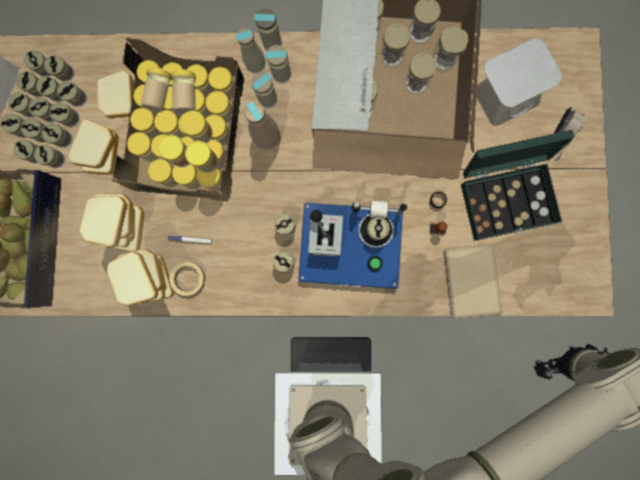

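View pics/side0.png

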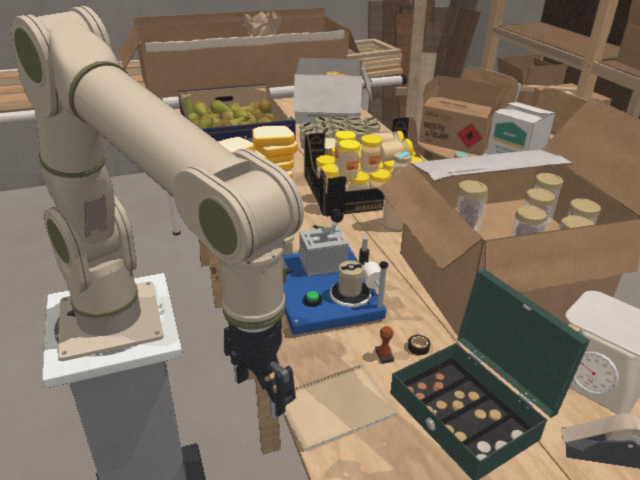

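The top view shows the machine's blue base at about (350,246), the knob at (316,216) forward in the left lane, the green button at (375,264) and the box behind it. The side view agrees, with the knob at (337,215).

```bash
cat > h.py <<'E'
import numpy as np, cv2
from scipy.spatial.transform import Rotation as R
from station import manip, eyes
def cam(n):
    p=eyes.camera_params(n); f=240/np.tan(np.radians(p['fovy']/2))
    return p,f,R.from_rotvec(p['rotation']).as_matrix()
def cast(n,uv,z):
    p,f,M=cam(n); uv=np.atleast_2d(uv).astype(float)
    d=np.c_[(uv[:,0]-p['cx'])/f,(uv[:,1]-p['cy'])/f,np.ones(len(uv))]@M.T
    return p['position']+d*((z-p['position'][2])/d[:,2])[:,None]
def proj(n,P):
    p,f,M=cam(n); c=(np.atleast_2d(P)-p['position'])@M
    return np.c_[c[:,0]/c[:,2]*f+p['cx'],c[:,1]/c[:,2]*f+p['cy']]
def blob(m):
    k,l,s,c=cv2.connectedComponentsWithStats(m.astype(np.uint8)); i=1+s[1:,4].argmax(); return c[i],l==i,s[i]
E
python3 - <<'E'
from h import *
im=cv2.imread('pics/top0.png'); hsv=cv2.cvtColor(im,cv2.COLOR_BGR2HSV);H,S,V=cv2.split(hsv)
roi=np.zeros(H.shape,bool);roi[195:300,290:415]=1
c,m,s=blob(roi&(H>100)&(H<125)&(S>130)&(V>50))
pts=np.argwhere(m)[:,::-1].astype(float)
w=cast('top',pts,.04)[:,:2]
r=cv2.minAreaRect((w*1000).astype(np.float32));print(r,s)
c,m,s=blob(roi&(H>45)&(H<85)&(S>120));print('btn',c,s,cast('top',c,.06))
c,m,s=blob(roi&(V<60)&(np.indices(H.shape)[1]<335)&(np.indices(H.shape)[0]<226));print('knob',c,s,cast('top',c,.17))
im2=cv2.imread('pics/side0.png');V2=im2.max(2)
g=cv2.cvtColor(im2,cv2.COLOR_BGR2HSV);c,m,s=blob((g[...,0]>45)&(g[...,0]<85)&(g[...,1]>150)&(np.indices(H.shape)[0]>280)&(np.indices(H.shape)[0]<310)&(np.indices(H.shape)[1]<330)&(np.indices(H.shape)[1]>290));print('btn side',c,s,cast('side',c,.06))
a=cv2.resize(im[190:300,290:415],None,fx=5,fy=5,interpolation=cv2.INTER_CUBIC)
b=cv2.resize(im2[195:335,270:400],(511,550),interpolation=cv2.INTER_CUBIC)
cv2.imwrite('pics/c0.png',cv2.resize(np.hstack([a,b]),(800,388)))
E
```

```text
((533.626708984375, -72.47427368164062), (291.42205810546875, 232.14463806152344), 85.71952056884766) [ 300  204  102   84 4547]
btn [374.8        263.07368421] [370 258  11  11  95] [[ 0.47898381 -0.14327495  0.06      ]]
knob [316.00990099 215.84158416] [311 210  11  12 101] [[0.60596199 0.02499569 0.17      ]]
btn side [312.26136364 295.35227273] [307 291  12  10  88] [[ 0.47523082 -0.14708598  0.06      ]]
```

View pics/c0.png

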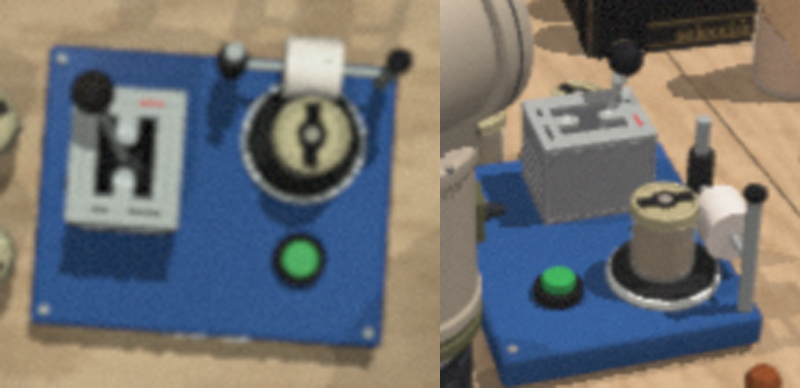

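Emit:
step_arm(
  commands=[
    [[0, 0, -17, 8.8], [0, 0, -17, 8.8], [0, 0, -16, 8.8], [25, -44, 0, 0], [25, -44, 0, 0], [25, -44, 0, 0], [25, -44, 0, 0], [25, -44, 0, 0], [25, -44, 0, 0], [0, 0, 0, 0]],
  ],
  grip=0,
)

```text
time: 1.35
tool_pos: [0.407, -0.3232, 0.3]
ee_rot: [-3.139, 0.107, -0.001]
wrist_force: [0.3, -0.5, 0.1]
opening: -0.0002
finger_force: 0.0
```

```bash
cat >> h.py <<'E'
C=np.array([.5338,-.0724]); A=R.from_euler('z',-4.28,degrees=True).as_matrix()
def m(p): return A.T@(np.asarray(p)-[*C,0])*1000
def now():
    o=manip.get_obs(); T=R.from_rotvec(o['ee_rot']).as_matrix()
    print('t',round(o['time'],2),'tcp_m',m(o['tool_pos']).round(1),'x_m',(A.T@T[:,0]).round(3),'z',T[:,2].round(3),'F',np.round(o['wrist_force'],1),'open',round(o['opening'],4)); return o,T
def to(*g):
    o,T=now(); w=A@(np.array(g)/1000)+[*C,0]; print('tool shift',(T.T@(w-o['tool_pos'])*1000).round(1))
E
python3 -c "
from h import *
to(105,103,300)"
```

```text
t 1.35 tcp_m [-107.7 -259.5  300. ] x_m [1.    0.007 0.001] z [ 0.001  0.001 -1.   ] F [ 0.3 -0.5  0.1] open -0.0002
tool shift [ 215.2 -361.1    0.5]
```

Emit:
step_arm(
  commands=[
    [[27, -45, 0, 0], [27, -45, 0, 0], [27, -45, 0, 0], [27, -45, 0, 0], [27, -45, 0, 0], [27, -45, 0, 0], [27, -45, 0, 0], [26, -46, 0, 0], [0, 0, 40, 0], [0, 0, 0, 0]],
  ],
)

```text
time: 2.6
tool_pos: [0.6446, 0.0157, 0.2565]
ee_rot: [3.138, -0.118, -0.01]
wrist_force: [0.4, -0.9, 1.0]
opening: 0.0001
finger_force: 0.0
```

```bash
python3 - <<'E'
from h import *
to(105,103,173)
ims=[eyes.get_image(n) for n in('top','side','wrist')]
t=cv2.resize(ims[0][170:300,270:430],(400,300));s=cv2.resize(ims[1][120:340,250:470],(400,300))
cv2.imwrite('pics/a1.png',np.vstack([np.hstack([t,s]),np.hstack([cv2.resize(ims[2],(400,300)),0*t])])[:,:,::-1])
E
```

```text
t 2.6 tcp_m [103.9  96.2 256.5] x_m [ 1.    -0.    -0.006] z [-0.006 -0.001 -1.   ] F [ 0.4 -0.9  1. ] open 0.0001
tool shift [ 1.6 -6.9 83.5]
```

View pics/a1.png

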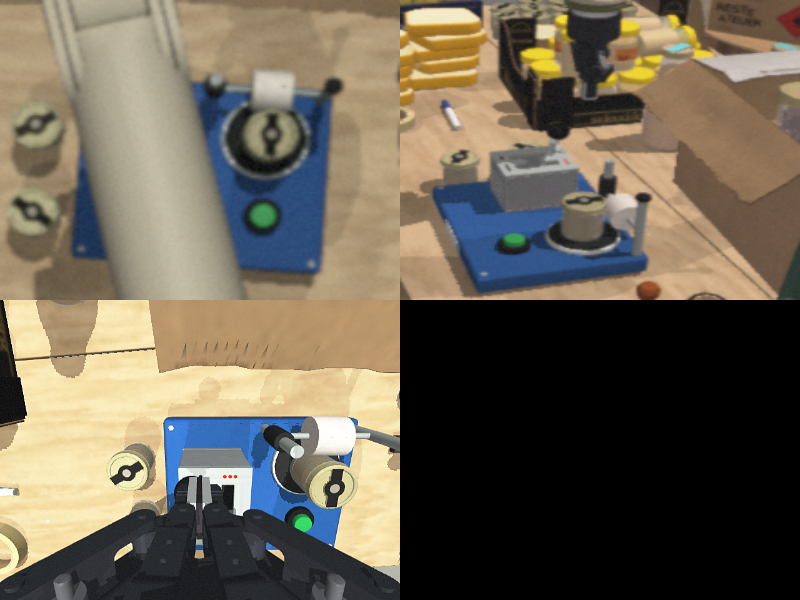

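Side view: the closed fingers at (590,85) of the mosaic are above and ahead of the knob at (560,130), and clear of the box. Now I descend and start the push back.

Emit:
step_arm(
  commands=[
    [[2, -7, 20, 0], [0, 0, 22, 0], [0, 0, 21, 0], [0, 0, 20, 0], [0, 0, 0, 0], [-8, 0, 0, 0], [-8, 0, 0, 0], [-8, 0, 0, 0], [-8, 0, 0, 0], [0, 0, 0, 0]],
  ],
)

```text
time: 4.0
tool_pos: [0.6161, 0.0261, 0.1774]
ee_rot: [3.139, -0.118, 0.001]
wrist_force: [1.5, -0.4, 1.1]
opening: -0.0002
finger_force: 0.9
```

```bash
python3 - <<'E'
from h import *
to(49,103,173)
im=eyes.get_image('side')
cv2.imwrite('pics/s2.png',cv2.resize(im[140:320,270:450],(600,600),interpolation=cv2.INTER_CUBIC)[:,:,::-1])
E
```

```text
t 4.0 tcp_m [ 74.8 104.3 177.4] x_m [ 1. -0.  0.] z [ 0. -0. -1.] F [ 1.5 -0.4  1.1] open -0.0002
tool shift [-25.8   1.4   4.4]
```

View pics/s2.png

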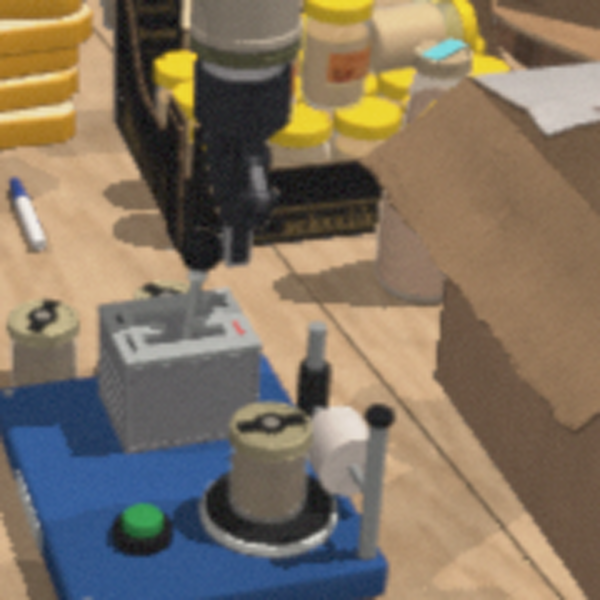

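The knob is at about (202,248) in the crop, touching the finger at (237,245). It has moved back, so I continue.

```bash
python3 - <<'E'
from h import *
p=np.array([270+202*.3,140+248*.3]);print(m(cast('side',p,.174)[0]))
for x in(-0.1,0,.1,.2,.3): print(x,((proj('side',A@np.array([.02+.13*np.sin(x),.075+.13*.218*np.cos(x),.05+.13*.976*np.cos(x)])+[*C,0])[0]-[270,140])/.3).round(0))
E
```

```text
[ 45.53054702 103.07653763 174.        ]
-0.1 [155. 251.]
0 [171. 249.]
0.1 [187. 247.]
0.2 [202. 248.]
0.3 [218. 250.]
```

Emit:
step_arm(
  commands=[
    [[-6, 0, 1, 0], [-6, 0, 1, 0], [-6, 0, 0, 0], [-4, 0, 0, 0], [0, 0, 0, 0], [0, 0, 0, 0], [0, 0, 0, 0], [0, 0, 0, 0], [0, 0, 0, 0], [0, 0, 0, 0]],
  ],
)

```text
time: 5.3
tool_pos: [0.5945, 0.0277, 0.1748]
ee_rot: [3.139, -0.118, -0.001]
wrist_force: [0.7, 0.1, -1.0]
opening: 0.0001
finger_force: 0.3
```

```bash
python3 - <<'E'
from h import *
to(49,103,173)
im=eyes.get_image('side')
cv2.imwrite('pics/s3.png',cv2.resize(im[140:320,270:450],(600,600),interpolation=cv2.INTER_CUBIC)[:,:,::-1])
E
```

```text
t 5.3 tcp_m [ 53.1 104.3 174.8] x_m [ 1. -0. -0.] z [-0. -0. -1.] F [ 0.7  0.1 -1. ] open 0.0001
tool shift [-4.1  1.3  1.8]
```

View pics/s3.png

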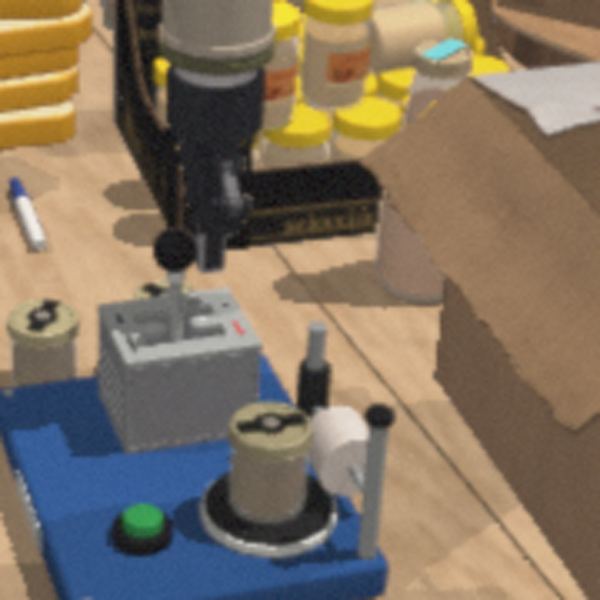

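The knob at (175,249) gives fore ≈ 0.03, nearly neutral. I nudge it 3 mm more and go round to its left.

Emit:
step_arm(
  commands=[
    [[-3, 0, 1, 0], [0, 0, 0, 0], [10, 0, 0, 0], [5, -22, 0, 0], [0, -24, 0, 0], [-22, 0, 0, 0], [-22, 0, 0, 0], [0, 0, 0, 0], [0, 12, 0, 0], [0, 0, 0, 0]],
  ],
)

```text
time: 6.6
tool_pos: [0.566, 0.0624, 0.1739]
ee_rot: [3.139, -0.121, 0.0]
wrist_force: [0.2, 0.7, 0.2]
opening: 0.0002
finger_force: 0.0
```

```bash
python3 -c "
from h import *
to(20,78,173)"
```

```text
t 6.6 tcp_m [ 22.1 136.8 173.9] x_m [ 1.    -0.002  0.   ] z [ 0. -0. -1.] F [0.2 0.7 0.2] open 0.0002
tool shift [-1.9 58.9  0.9]
```

Emit:
step_arm(
  commands=[
    [[-1, 7, 0, 0], [0, 7, 0, 0], [0, 7, 0, 0], [0, 7, 0, 0], [0, 7, 0, 0], [0, 7, 0, 0], [0, 6, 0, 0], [0, 5, 0, 0], [0, 0, 0, 0], [0, 0, 0, 0]],
  ],
)

```text
time: 7.85
tool_pos: [0.5602, 0.0109, 0.1738]
ee_rot: [3.139, -0.118, -0.001]
wrist_force: [-0.1, 0.5, -0.9]
opening: -0.0
finger_force: 0.0
```

```bash
python3 - <<'E'
from h import *
to(20,78,173)
im=eyes.get_image('side')
cv2.imwrite('pics/s4.png',cv2.resize(im[140:320,270:450],(600,600),interpolation=cv2.INTER_CUBIC)[:,:,::-1])
for c in(0,.15,.18,.22,.245): print(c,((proj('side',A@np.array([.02,.075-.13*np.sin(c),.05+.13*np.cos(c)])+[*C,0])[0]-[270,140])/.3).round(0))
E
```

```text
t 7.85 tcp_m [ 20.1  85.  173.8] x_m [ 1.    -0.001 -0.   ] z [-0. -0. -1.] F [-0.1  0.5 -0.9] open -0.0
tool shift [-0.1  7.   0.8]
0 [181. 263.]
0.15 [188. 277.]
0.18 [189. 280.]
0.22 [191. 284.]
0.245 [192. 287.]
```

View pics/s4.png

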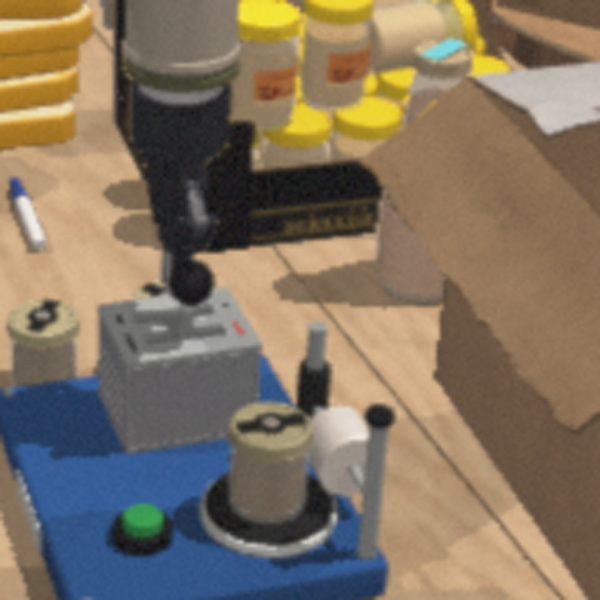

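The knob at (191,282) gives cross ≈ 0.20. I push 3 mm more, then go round behind it.

Emit:
step_arm(
  commands=[
    [[0, 3, 0, 0], [0, 0, 0, 0], [0, -14, 0, 0], [-24, -2, 0, 0], [-24, 0, 0, 0], [0, 26, 0, 0], [0, 26, 0, 0], [0, 0, 0, 0], [8, 0, 0, 0], [0, 0, 0, 0]],
  ],
)

```text
time: 9.15
tool_pos: [0.5183, -0.0234, 0.174]
ee_rot: [-3.139, 0.115, -0.001]
wrist_force: [-0.4, -0.7, -0.9]
opening: -0.0001
finger_force: 0.0
```

```bash
python3 -c "
from h import *
to(36,46,173)"
```

```text
t 9.15 tcp_m [-19.2  47.7 174. ] x_m [1.    0.001 0.   ] z [ 0.     0.001 -1.   ] F [-0.4 -0.7 -0.9] open -0.0001
tool shift [55.2  1.8  1. ]
```

Emit:
step_arm(
  commands=[
    [[6, 1, 0, 0], [7, 0, 0, 0], [7, 0, 0, 0], [7, 0, 0, 0], [7, 0, 0, 0], [7, 0, 1, 0], [6, 0, 1, 0], [5, 0, 0, 0], [0, 0, 0, 0], [0, 0, 0, 0]],
  ],
)

```text
time: 10.4
tool_pos: [0.5693, -0.0297, 0.172]
ee_rot: [3.139, -0.118, 0.0]
wrist_force: [-0.9, -0.3, -0.8]
opening: -0.0001
finger_force: 0.5
```

```bash
python3 -c "
from h import *
to(36,46,173)"
```

```text
t 10.4 tcp_m [ 32.2  45.3 172. ] x_m [ 1. -0.  0.] z [ 0. -0. -1.] F [-0.9 -0.3 -0.8] open -0.0001
tool shift [ 3.8 -0.7 -1. ]
```

Emit:
step_arm(
  commands=[
    [[2, 0, 0, 0], [2, 0, 0, 0], [1, 0, 0, 0], [0, 0, 0, 0], [0, 0, 0, 0], [0, 0, 0, 0], [0, 0, 0, 0], [0, 0, 0, 0], [0, 0, 0, 0], [0, 0, 0, 0]],
  ],
)

```text
time: 11.65
tool_pos: [0.5736, -0.03, 0.1717]
ee_rot: [3.139, -0.118, -0.003]
wrist_force: [-5.9, 0.3, -1.4]
opening: -0.0004
finger_force: 2.7
```

```bash
python3 - <<'E'
from h import *
to(-50,-75,173)
im=eyes.get_image('side')
cv2.imwrite('pics/s5.png',cv2.resize(im[140:320,270:450],(600,600),interpolation=cv2.INTER_CUBIC)[:,:,::-1])
for x in(.2,.28,.35): print(x,((proj('side',A@np.array([.02+.13*np.sin(x),.075-.13*.218*np.cos(x),.05+.13*.976*np.cos(x)])+[*C,0])[0]-[270,140])/.3).round(0))
E
```

```text
t 11.65 tcp_m [ 36.6  45.3 171.7] x_m [ 1.    -0.    -0.002] z [-0.002 -0.    -1.   ] F [-5.9  0.3 -1.4] open -0.0004
tool shift [-86.5 120.3  -1.2]
0.2 [223. 283.]
0.28 [235. 283.]
0.35 [246. 285.]
```

View pics/s5.png

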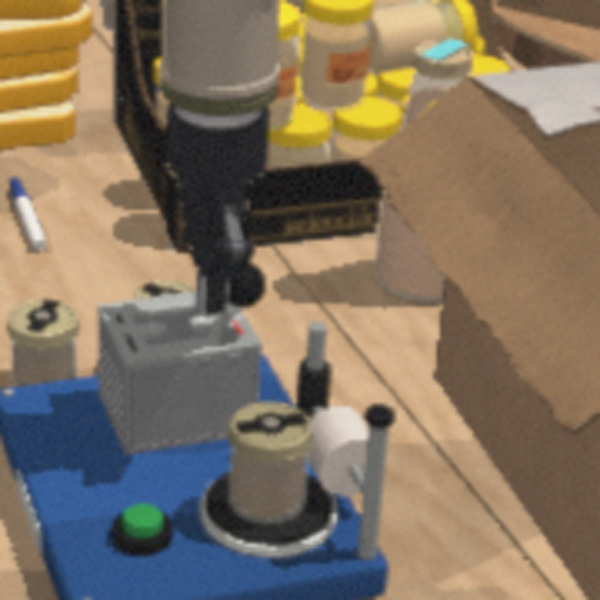

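The knob at (245,285) matches fore 0.35 in the right lane, and the stop was felt (6 N). I retreat and go to the button.

Emit:
step_arm(
  commands=[
    [[-20, 0, 0, 0], [-33, 0, 0, 0], [-34, 0, 0, 0], [0, 40, 0, 0], [0, 40, 0, 0], [0, 40, 0, 0], [0, 0, 35, 0], [0, 0, 35, 0], [0, 0, 0, 0], [0, 0, 0, 0]],
  ],
)

```text
time: 12.95
tool_pos: [0.4797, -0.1432, 0.1035]
ee_rot: [3.139, -0.117, 0.003]
wrist_force: [-0.4, -0.4, 0.9]
opening: 0.0
finger_force: 0.0
```

```bash
python3 -c "
from h import *
to(-50,-75,81)"
```

```text
t 12.95 tcp_m [-48.7 -74.6 103.5] x_m [ 1.    -0.     0.002] z [ 0.002 -0.001 -1.   ] F [-0.4 -0.4  0.9] open 0.0
tool shift [-1.3  0.3 22.5]
```

Emit:
step_arm(
  commands=[
    [[-1, 0, 8, 0], [0, 0, 8, 0], [0, 0, 6, 0], [0, 0, 2, 0], [0, 0, 2, 0], [0, 0, 1, 0], [0, 0, 1, 0], [0, 0, 0, 0], [0, 0, 0, 0], [0, 0, 0, 0]],
  ],
)

```text
time: 14.2
tool_pos: [0.4776, -0.143, 0.0747]
ee_rot: [3.139, -0.118, 0.0]
wrist_force: [-5.0, 1.0, 10.5]
opening: 0.0005
finger_force: 6.0
```

```bash
python3 -c "
from h import *
to(-50,-75,75)"
```

```text
t 14.2 tcp_m [-50.8 -74.6  74.7] x_m [ 1. -0.  0.] z [-0. -0. -1.] F [-5.   1.  10.5] open 0.0005
tool shift [ 0.8  0.4 -0.3]
```

At 10.5 N with the tip at 55.7 mm, the button is at its bottom stop. I lift off.

Emit:
step_arm(
  commands=[
    [[0, 0, -2, 0], [0, 0, -8, 0], [0, 0, -25, 0], [0, 0, -30, 0], [0, 0, -40, 0], [0, 0, -40, 0], [-20, 40, 0, 0], [-20, 40, 0, 0], [0, 0, 0, 0], [0, 0, 0, 0]],
  ],
)

```text
time: 15.45
tool_pos: [0.432, -0.2192, 0.2192]
ee_rot: [-3.139, 0.117, -0.001]
wrist_force: [0.9, -0.2, -0.4]
opening: -0.0
finger_force: 0.0
```

```bash
python3 - <<'E'
from h import *
now()
im=[eyes.get_image(n) for n in('side','top')]
cv2.imwrite('pics/s6.png',np.hstack([cv2.resize(im[0][140:320,270:450],(400,400)),cv2.resize(im[1][170:310,260:460],(400,400))])[:,:,::-1])
E
```

```text
t 15.45 tcp_m [ -90.5 -154.   219.2] x_m [ 1.    -0.     0.001] z [ 0.001  0.    -1.   ] F [ 0.9 -0.2 -0.4] open -0.0
```

View pics/s6.png

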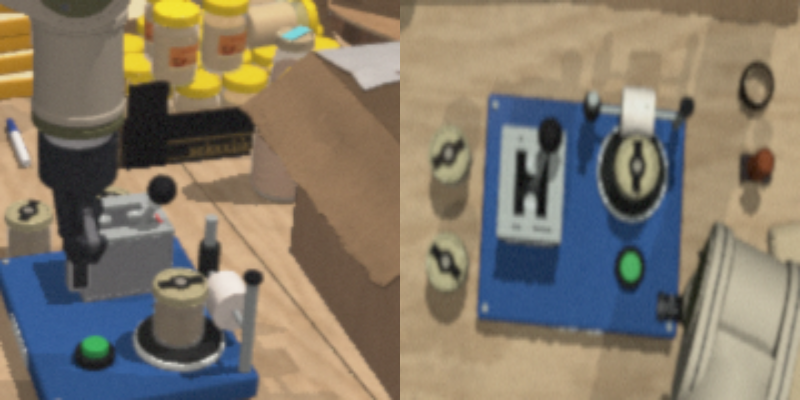

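The lever is forward right in third (knob at (549,135) in the top crop), the button is up at (630,267), and the jars, stamp and tape are in place.

```bash
python3 -c "
from station import ticket
print(ticket.job_done())"
```

```text
the job is handed in; nothing more can be done
None
```

The lever is fully home in third gear, the start button was pressed to its stop and sprang back, nothing else appeared to have moved in the last pictures, and the job was handed in at about 15.6 s (no verdict was returned).

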